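# Sort the sample vessels into their spill dishes

### The arm

A 6-joint arm with a two-finger parallel gripper is mounted at the origin on the work surface. World frame = base frame: x ahead of the robot, y to its left, z up, the work surface at z = 0. Lengths are in m, angles in rad, forces in N, time in s.
With the tool pointing down it reaches from about 0.3 to 0.875 m from the base axis. Payload 6.4 kg.
Tool frame: the origin (TCP) lies at the very end of the fingers, on their centre line; the grasp point (between the pads) lies 19 mm behind it; z points along the fingers, y is the line along which they close (so a half turn about z gives the same grasp; the last joint's range is limited). The gripper opens to 85 mm and grips with 20 to 120 N. Pads are 22 mm wide; open, the fingers measure 114 mm over their backs; the gripper's body (76 mm by 85 mm) begins 54 mm behind the grasp point. The pads swing forward as they close: fully open they stand 13 mm farther back than shut.
Start: joints at [-1.486, 0.181, 1.607, -0, 1.354, -0.206], TCP at [0.165, -0.551, 0.231] pointing down, gripper open.
Joint ranges: [-2.99, 2.99], [-0.89, 2.07], [0.3, 2.58], [-1.14, 4.28], [0, 2.63], [-3.12, 3.12]. Speed limits (rad/s): [2.57, 2.57, 3.01, 3.14, 3.14, 3.14].

### API

Orientations are given as a unit quaternion [w, x, y, z].
In Python, from bench import ctrl gives the robot as it stands.
- The arm moves only by the tool jog_arm, never from a script. Its argument "series" is a list that holds one entry, the list of rows, each a list of 7 numbers: the shift along the tool's x, y, z in mm, then the turn, a rotation vector about the tool's x, y, z in rad, then the finger opening in mm, from 0 to 85.4. In form: [[[tx, ty, tz, rx, ry, rz, gripper], ...]]. A call has exactly 10 rows; each row shifts and turns the commanded pose from where the row before left it, along the tool's axes as they then stand; what a row does not reach is not made up. A row lasts 1/10 s, in which the tool goes at most 50 mm and 8.59 degrees, less where a joint would pass 70% of its speed; a pose out of reach is approached as far as the arm can. A call with a gripper value outside its range is refused whole. The fingers move at their own pace and stop on an object; the grip force is fixed at half the most. Time passes only in rows, so rows that do not move let the fingers close, or fill a call up. It gives the time, the measured TCP pose, the force, the opening and the grip force at its end, in the units of the state.
- ctrl.get_obs(): the state, without advancing time (a new reading comes with each control period).
- ctrl.camera(name): name is "scene" or "top"; returns a dict with "frame" (400x640x3 uint8, blue, green, red), "z_map" (400x640 float32, m along the optical axis (not along the pixel's ray), 0 where there is no reading), "fx", "fy", "cx", "cy" (pixels), "k1" (the pictures are not rectified: a ray, as slopes to the right and down, at radius r is drawn at 1 + k1 r^2 times it, then the intrinsics apply), "xyz" and "rotation" of the camera in the world. Camera axes: x right, y down, z forward; pixel columns grow to the right and rows downward; lengths in m; the calibration is good to about 2 mm. A picture is of the moment at which its call begins.
- ctrl.hand_in(): hands the job in; it is judged then, once.
The state is a dict: "time_s": time; "q": joint angles; "dq": joint speeds; "joint_efforts": joint torques, N m; "eef_pos": TCP position; "eef_rot": TCP orientation; "wrist_force": force on the tool from outside, world axes, zero at the start; "torque": the same for the moment, N m; "opening": opening from 0.0 (shut) to 1.0 (fully open); "grasp_force": force on a finger pad.
Only numpy, scipy, OpenCV 4.12 (cv2) and the standard library are available. Lean on these libraries where they do the work, as an engineer would, in place of code of your own. Each camera call takes 0.05 s, during which the arm holds its last target. There are 200 camera calls.

### The job

Stand each of the four stoppered flasks and bottles upright in the spill dish that has the colour of its stopper or cap, flat on the dish's floor and inside the rim. The red-stoppered flask was left in the blue dish, so clear it before the blue-capped bottle goes there. Set the vessels down gently without dropping or tipping them over, and leave the small beaker and the black-lidded jar where they stand.

Things in the scene. Friction and masses are not known exactly. Their poses are not given: they have to be found in the camera images.
- flask_red: conical clear glass flask with a red stopper, base 61 mm across, narrowing to a 28 mm neck from z = 70 mm. Loose, empty, 0.09 to 0.22 kg, 118 mm tall in all; the closure is stuck fast and is the place to grip: a cylinder 34 mm across, the top 26 mm. Origin: centre of the underside; z up along its axis. At the start it stands in the blue dish.
- bottle_blue: round amber glass bottle with a white label and a blue cap, 56 mm across, shoulder from z = 52 mm to a 28 mm neck from z = 66 mm. Loose, empty, 0.09 to 0.22 kg, 106 mm tall in all; the closure is stuck fast and is the place to grip: a cylinder 34 mm across, the top 26 mm. Origin: centre of the underside; z up along its axis. At the start it stands on the bench.
- bottle_yellow: square white plastic bottle, 46 x 46 mm, with a yellow cap; shoulder from z = 60 mm to a 28 mm neck from z = 70 mm. Loose, empty, 0.09 to 0.22 kg, 110 mm tall in all; the closure is stuck fast and is the place to grip: a cylinder 34 mm across, the top 26 mm. Origin: centre of the underside; z up along its axis. At the start it stands on the bench.
- flask_green: round-bellied clear glass flask on a small flat foot (48 mm across), belly 68 mm across at z = 24 mm, 28 mm neck from z = 60 mm, with a green stopper. Loose, empty, 0.09 to 0.22 kg, 124 mm tall in all; the closure is stuck fast and is the place to grip: a cylinder 34 mm across, the top 26 mm. Origin: centre of the underside; z up along its axis. At the start it stands on the bench.
- dish_red: red round plastic spill dish, fixed to the bench, 90 mm outside, 84 mm inside, rim 12 mm high, wall 3 mm, floor 3 mm thick. Origin: centre of its underside, at bench level; z up.
- dish_blue: blue round plastic spill dish, fixed to the bench, 90 mm outside, 84 mm inside, rim 12 mm high, wall 3 mm, floor 3 mm thick. Origin: centre of its underside, at bench level; z up.
- dish_yellow: yellow round plastic spill dish, fixed to the bench, 90 mm outside, 84 mm inside, rim 12 mm high, wall 3 mm, floor 3 mm thick. Origin: centre of its underside, at bench level; z up.
- dish_green: green round plastic spill dish, fixed to the bench, 90 mm outside, 84 mm inside, rim 12 mm high, wall 3 mm, floor 3 mm thick. Origin: centre of its underside, at bench level; z up.
- beaker: bystander: small empty glass beaker, loose, 44 mm across, 50 mm tall, standing between the others. Origin: centre of the underside.
- jar: bystander: small squat jar with a black lid, loose, 36 mm across, 45 mm tall. Origin: centre of the underside.

How it is judged:
At the end, for the whole second after the job is handed in: Each of the four vessels stands in the dish of its own closure's colour: its foot on the dish's floor (origin under 6 mm above the dish's origin), axis within 22 mm of the dish's centre (so inside the rim), upright within 0.08 rad, at rest (horizontal distance between flask_red and dish_red below 0.022 m and z of flask_red in the frame of dish_red below 0.006 m and angle between each of flask_red, bottle_blue, bottle_yellow, flask_green's own z axis and vertical below 0.08 rad and linear speed of each of flask_red, bottle_blue, bottle_yellow, flask_green below 0.02 m/s and angular speed of each of flask_red, bottle_blue, bottle_yellow, flask_green below 0.2 rad/s and horizontal distance between bottle_blue and dish_blue below 0.022 m and z of bottle_blue in the frame of dish_blue below 0.006 m and horizontal distance between bottle_yellow and dish_yellow below 0.022 m and z of bottle_yellow in the frame of dish_yellow below 0.006 m and horizontal distance between flask_green and dish_green below 0.022 m and z of flask_green in the frame of dish_green below 0.006 m); the robot touches nothing.
It fails at once if a flask or bottle is tipped over (more than 40 degrees) (angle between any of flask_red, bottle_blue, bottle_yellow, flask_green's own z axis and vertical above 0.7 rad).
It fails at once if a flask or bottle is pressed or slammed into a dish with more than 60 N (contact force between any of flask_red, bottle_blue, bottle_yellow, flask_green and dish_red above 60 N or contact force between any of flask_red, bottle_blue, bottle_yellow, flask_green and dish_blue above 60 N or contact force between any of flask_red, bottle_blue, bottle_yellow, flask_green and dish_yellow above 60 N or contact force between any of flask_red, bottle_blue, bottle_yellow, flask_green and dish_green above 60 N).
It fails at once if a flask or bottle is dropped: out of the fingers it moves faster than 0.5 m/s, as after a fall of over 13 mm ((linear speed of flask_red above 0.5 m/s and contact force between flask_red and the fingers below 0.05 N) or (linear speed of bottle_blue above 0.5 m/s and contact force between bottle_blue and the fingers below 0.05 N) or (linear speed of bottle_yellow above 0.5 m/s and contact force between bottle_yellow and the fingers below 0.05 N) or (linear speed of flask_green above 0.5 m/s and contact force between flask_green and the fingers below 0.05 N)).
It fails at once if the small beaker or the black-lidded jar is pushed more than 25 mm or knocked over (distance of any of beaker, jar from where it was at the start of the episode above 0.025 m or angle between any of beaker, jar's own z axis and vertical above 0.5 rad).
It also fails if it takes over 106 s, if anything falls off the work surface, if the arm or the gripper's body presses on something with over 40 N, if the wrist force passes 120 N, or if a joint passes its speed limit or range.

## Working session

There is one attempt and no reset: what is moved stays moved. The work goes in short steps, Python scripts to look and compute and a tool call to move; the robot and the scene stay as the last step left them, time stands still between calls to the robot, and variables do not carry over. Pictures are saved under pics/ and viewed, at most 14 in all, crops included, and the job is handed in when it is done.

Besides the shell and the picture viewer there is one more tool, called after "Request:" in YAML: its name, and indented under it one key for each argument. jog_arm: Moves the arm, as the interface text tells. Its arguments: {"type":"object","properties":{"series":{"type":"array"}},"required":["series"]}

```bash
mkdir -p pics; cat > h.py <<'E'
import numpy as np, cv2
from bench import ctrl
def shot(n,tag):
    c=ctrl.camera(n); cv2.imwrite(f"pics/{tag}.png",c["frame"]); return c
def rays(c,uv):
    uv=np.asarray(uv,float).reshape(-1,2)
    d=(uv-[c["cx"],c["cy"]])/[c["fx"],c["fy"]]; s=d.copy()
    for _ in range(20): s=d/(1+c["k1"]*(s**2).sum(1,keepdims=True))
    return np.c_[s,np.ones(len(s))]
def R(c):
    r=np.asarray(c["rotation"],float)
    if r.shape==(3,3): return r
    from scipy.spatial.transform import Rotation
    return Rotation.from_quat(r,scalar_first=True).as_matrix()
def onplane(c,uv,z):
    d=rays(c,uv)@R(c).T; o=np.array(c["xyz"]); return o+d*((z-o[2])/d[:,2])[:,None]
def project(c,P):
    p=(np.asarray(P)-c["xyz"])@R(c); s=p[:,:2]/p[:,2:]; s=s*(1+c["k1"]*(s**2).sum(1,keepdims=True))
    return s*[c["fx"],c["fy"]]+[c["cx"],c["cy"]]
def world(c):
    h,w=c["z_map"].shape; g=np.stack(np.meshgrid(np.arange(w),np.arange(h)),-1)
    return ((rays(c,g)*c["z_map"].reshape(-1,1))@R(c).T+c["xyz"]).reshape(h,w,3)
E
python3 - <<'E'
from h import *
for n in("top","scene"):
    c=shot(n,n+"0"); print({k:c[k] for k in c if k not in("frame","z_map")})
print(ctrl.get_obs())
E
```

```text
{'fx': 454.7125093309651, 'fy': 454.7125093309651, 'cx': 317.9648162636478, 'cy': 196.86343416559973, 'k1': 0.005802528720268433, 'xyz': array([0.35695958, 0.00600988, 1.19612483]), 'rotation': array([-0.05830226,  0.71367967, -0.6954552 ,  0.06003528])}
{'fx': 394.1091212967549, 'fy': 394.1091212967549, 'cx': 315.95477389647544, 'cy': 198.14207152167629, 'k1': -0.059615347451535815, 'xyz': array([1.26523455, 0.12886389, 0.66591313]), 'rotation': array([-0.27777274,  0.576177  ,  0.69581619, -0.32665303])}
{'time_s': 0.1, 'q': array([-1.48626636e+00,  1.81482716e-01,  1.60790573e+00, -3.14264823e-05,
        1.35380611e+00, -2.06282794e-01]), 'dq': array([ 0.0003367 , -0.00198582, -0.00264985, -0.0009552 , -0.00105914,
       -0.00059932]), 'joint_efforts': array([-2.57899565e-04, -4.45881522e+01, -3.52239239e+01, -2.43998784e-04,
        4.18185897e-03,  6.47542137e-06]), 'eef_pos': array([ 0.16484381, -0.55034209,  0.23046637]), 'eef_rot': array([-8.00396302e-04,  9.89446295e-01,  1.44897849e-01,  3.34150135e-05]), 'wrist_force': array([-0.38307594, -0.29809331, -0.03581904]), 'torque': array([-0.01813853, -0.01370432, -0.01920434]), 'grasp_force': 0.0, 'opening': 0.9969624000736286}
```

View pics/top0.png

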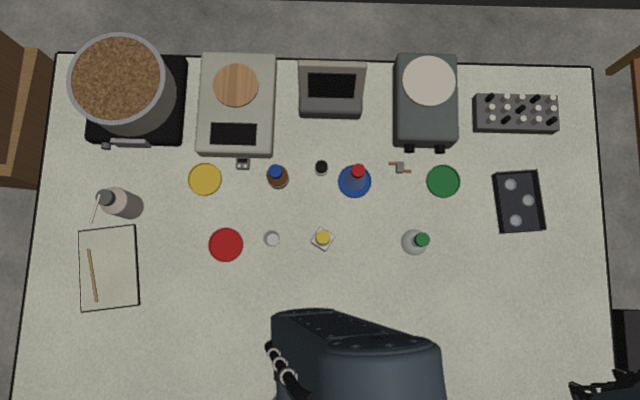

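View pics/scene0.png

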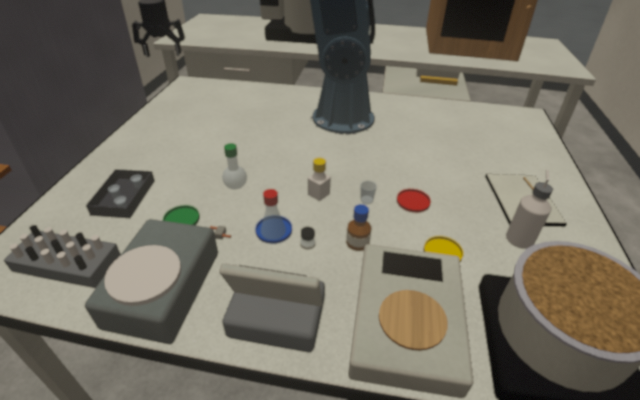

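The top view shows the caps at about red (358,171), blue (275,172), yellow (323,238) and green (422,240). The dishes are at yellow (205,179), blue (354,181), green (443,181) and red (226,245), the beaker at (272,239) and the jar at (321,168). Next I'll measure all of these.

```bash
cat > meas.py <<'E'
from h import *
import sys
HUE={"red":0,"blue":112,"yellow":26,"green":70}
H={"red":.118,"blue":.106,"yellow":.110,"green":.124}
def blobs(c,col,minA=25):
    hsv=cv2.cvtColor(c["frame"],cv2.COLOR_BGR2HSV).astype(int)
    d=abs((hsv[...,0]-HUE[col]+90)%180-90)
    m=((d<10)&(hsv[...,1]>120)&(hsv[...,2]>50)).astype(np.uint8)
    n,l,s,ce=cv2.connectedComponentsWithStats(m)
    return [(l==i,s[i,4],ce[i]) for i in range(1,n) if s[i,4]>minA]
def run():
    T=ctrl.camera("top");S=ctrl.camera("scene")
    for n,c in(("top",T),("scene",S)):
        W=world(c)
        for col in HUE:
            for m,a,ce in blobs(c,col):
                P=W[m];P=P[np.isfinite(P).all(1)]
                z=np.percentile(P[:,2],[5,50,95])
                if z[2]>.4 or abs(P[:,1]).max()>.6: continue
                (u,v),_=cv2.minEnclosingCircle(np.argwhere(m)[:,::-1].astype(np.float32))
                h=.012 if z[1]<.04 else H[col]
                top=P[abs(P[:,2]-h)<.008]
                print(n,col,a,ce.round(0),"z",z.round(3),"ray@h",onplane(c,[ce],h)[0,:2].round(4),"circ",onplane(c,[(u,v)],h)[0,:2].round(4),
                  "mid-top",((top[:,:2].max(0)+top[:,:2].min(0))/2).round(4) if len(top) else '', (np.ptp(top[:,:2],axis=0)).round(3) if len(top) else '')
    return T,S
if __name__=="__main__":
    T,S=run()
    print("beaker,jar",onplane(T,[(272,238)],.05),onplane(T,[(321,165)],.045))
    W=world(T)
    m=(W[...,2]>.02)&(W[...,2]<.3)&(W[...,0]>.25)
    print("bench z",np.median(W[260:300,400:600,2]))
    # tallest things nearby
    n,l,s,ce=cv2.connectedComponentsWithStats(m.astype(np.uint8))
    for i in range(1,n):
        if s[i,4]>30:
            P=W[l==i];print(ce[i].round(0),"xmin/max",P[:,:2].min(0).round(3),P[:,:2].max(0).round(3),"ztop",P[:,2].max().round(3))
E
python3 meas.py
```

```text
top red 152 [358. 170.] z [0.109 0.121 0.124] ray@h [ 0.6069 -0.0888] circ [ 0.6068 -0.0887] mid-top [ 0.6079 -0.0886] [0.03  0.032]
top red 905 [225. 244.] z [-0.001  0.004  0.012] ray@h [0.4259 0.2428] circ [0.4264 0.2432] mid-top [0.4262 0.2433] [0.086 0.088]
top blue 142 [275. 171.] z [0.092 0.105 0.11 ] ray@h [0.6026 0.1126] circ [0.6022 0.1134] mid-top [0.6041 0.113 ] [0.03 0.03]
top blue 385 [353. 185.] z [-0.     0.004  0.015] ray@h [ 0.5926 -0.0876] circ [ 0.602  -0.0895] mid-top [ 0.6019 -0.089 ] [0.085 0.085]
top yellow 845 [204. 179.] z [-0.001  0.003  0.012] ray@h [0.5986 0.3093] circ [0.5987 0.3094] mid-top [0.5997 0.3098] [0.086 0.087]
top yellow 142 [322. 237.] z [0.107 0.11  0.114] ray@h [ 0.4438 -0.0075] circ [ 0.4442 -0.0076] mid-top [ 0.4439 -0.0076] [0.029 0.031]
top green 782 [443. 181.] z [-0.001  0.004  0.01 ] ray@h [ 0.6089 -0.325 ] circ [ 0.6078 -0.3247] mid-top [ 0.6095 -0.3251] [0.084 0.085]
top green 132 [422. 239.] z [0.121 0.124 0.127] ray@h [ 0.4434 -0.2415] circ [ 0.4439 -0.2414] mid-top [ 0.4439 -0.2416] [0.028 0.029]
scene red 164 [270. 197.] z [0.1
[... 2010 characters left out ...]
198] ztop 0.026
[355. 176.] xmin/max [ 0.582 -0.114] [ 0.632 -0.061] ztop 0.129
[276. 176.] xmin/max [0.577 0.087] [0.631 0.141] ztop 0.112
[521. 200.] xmin/max [ 0.475 -0.582] [ 0.643 -0.456] ztop 0.04
[510. 184.] xmin/max [ 0.588 -0.511] [ 0.617 -0.48 ] ztop 0.036
[117. 202.] xmin/max [0.46  0.466] [0.554 0.529] ztop 0.184
[528. 199.] xmin/max [ 0.547 -0.553] [ 0.576 -0.524] ztop 0.038
[515. 220.] xmin/max [ 0.493 -0.521] [ 0.523 -0.49 ] ztop 0.036
[322. 238.] xmin/max [ 0.416 -0.035] [0.475 0.023] ztop 0.115
[268. 235.] xmin/max [0.423 0.104] [0.466 0.144] ztop 0.056
[414. 241.] xmin/max [ 0.413 -0.274] [ 0.477 -0.208] ztop 0.129
[ 92. 276.] xmin/max [0.305 0.563] [0.367 0.584] ztop 0.027
```

Request:
jog_arm:
  series:
    - [[0, 0, 0, 0, 0, 0.145, 85], [0, 0, 0, 0, 0, 0.145, 85], [20, -23, 0, 0, 0, 0, 85], [30, -33, 0, 0, 0, 0, 85], [30, -33, 0, 0, 0, 0, 85], [30, -33, 0, 0, 0, 0, 85], [30, -33, 0, 0, 0, 0, 85], [30, -33, 0, 0, 0, 0, 85], [30, -33, 0, 0, 0, 0, 85], [30, -33, 0, 0, 0, 0, 85]]

```text
time_s: 1.2
eef_pos: [0.3956, -0.2951, 0.2313]
eef_rot: [0.0, 1.0, 0.0, 0.0]
wrist_force: [1.0, -0.1, -0.7]
opening: 0.995
grasp_force: 0.0
```

Request:
jog_arm:
  series:
    - [[24, -27, 0, 0, 0, 0, 85], [16, -17, 0, 0, 0, 0, 85], [8, -9, 0, 0, 0, 0, 85], [0, 0, 20, 0, 0, 0, 85], [0, 0, 30, 0, 0, 0, 85], [0, 0, 20, 0, 0, 0, 85], [0, 0, 5, 0, 0, 0, 85], [0, 0, 0, 0, 0, 0, 85], [0, 0, 0, 0, 0, 0, 85], [0, 0, 0, 0, 0, 0, 85]]

```text
time_s: 2.2
eef_pos: [0.4433, -0.2445, 0.1577]
eef_rot: [0.001, 1.0, 0.0, 0.001]
wrist_force: [-1.1, 1.1, -0.5]
opening: 0.997
grasp_force: 0.0
```

```bash
python3 - <<'E'
from h import *
c=ctrl.camera("scene");t=ctrl.camera("top");p=ctrl.get_obs()["eef_pos"];print(p)
for n,k in(("s",c),("t",t)):
    uv=project(k,[p])[0];print(uv)
    a=k["frame"];u,v=map(int,uv);cr=a[max(v-60,0):v+60,max(u-80,0):u+80].copy();cv2.imwrite(f"pics/{n}1.png",cv2.resize(cr,None,fx=4,fy=4))
a=cv2.imread("pics/s1.png");b=cv2.imread("pics/t1.png")
cv2.imwrite("pics/st1.png",cv2.resize(np.hstack([a,b]),(800,300)))
E
```

```text
[ 0.44316855 -0.24422012  0.15741875]
[228.5203535 134.5902711]
[426.39250248 238.33070512]
```

View pics/st1.png

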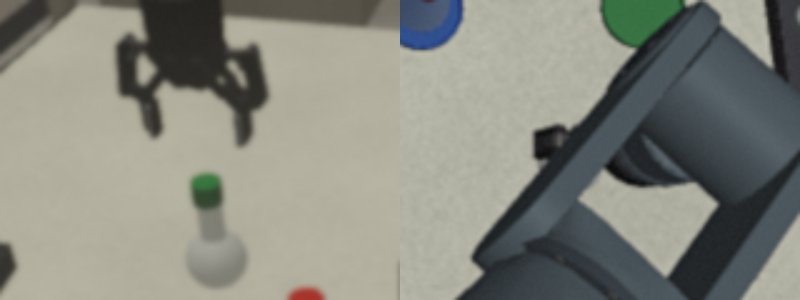

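The left crop shows the open fingers centred above the green stopper, with the tips near (198,138) and the stopper at (206,180). That agrees with the measurements, so I'll descend and grip.

Request:
jog_arm:
  series:
    - [[2, -2, 15, 0, 0, 0, 85], [0, 0, 20, 0, 0, 0, 85], [0, 0, 20, 0, 0, 0, 85], [0, 0, 10, 0, 0, 0, 85], [0, 0, 0, 0, 0, 0, 85], [0, 0, 0, 0, 0, 0, 20], [0, 0, 0, 0, 0, 0, 20], [0, 0, 0, 0, 0, 0, 20], [0, 0, 0, 0, 0, 0, 20], [0, 0, 0, 0, 0, 0, 20]]

```text
time_s: 3.3
eef_pos: [0.4453, -0.2424, 0.0923]
eef_rot: [0.001, 1.0, 0.0, 0.001]
wrist_force: [0.6, 0.4, 5.7]
opening: 0.378
grasp_force: 59.5
```

Request:
jog_arm:
  series:
    - [[0, 0, -8, 0, 0, 0, 20], [0, 0, -18, 0, 0, 0, 20], [0, 0, -20, 0, 0, 0, 20], [8, 4, -10, 0, 0, 0, 20], [20, 10, -4, 0, 0, 0, 20], [32, 16, 0, 0, 0, 0, 20], [36, 18, 0, 0, 0, 0, 20], [34, 17, 0, 0, 0, 0, 20], [22, 11, 0, 0, 0, 0, 20], [13, 7, 0, 0, 0, 0, 20]]

```text
time_s: 4.3
eef_pos: [0.6115, -0.3252, 0.1503]
eef_rot: [-0.0, 1.0, 0.0, -0.0]
wrist_force: [-0.1, -0.5, -1.3]
opening: 0.379
grasp_force: 59.7
```

```bash
python3 - <<'E'
from h import *
c=shot("scene","s2");cv2.imwrite("pics/s2c.png",cv2.resize(c["frame"][80:260,80:380],None,fx=2.5,fy=2.5))
E
```

```text
(no output)
```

View pics/s2c.png

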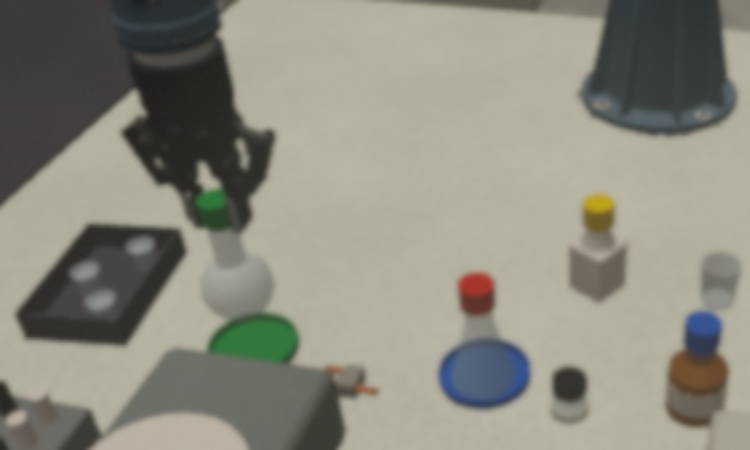

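The green flask hangs upright over the green dish, with the dish at crop (253,340). Lowering it now.

Request:
jog_arm:
  series:
    - [[0, 0, 10, 0, 0, 0, 20], [0, 0, 15, 0, 0, 0, 20], [0, 0, 14, 0, 0, 0, 20], [0, 0, 8, 0, 0, 0, 20], [0, 0, 4, 0, 0, 0, 20], [0, 0, 1, 0, 0, 0, 20], [0, 0, 1, 0, 0, 0, 20], [0, 0, 1, 0, 0, 0, 20], [0, 0, 0, 0, 0, 0, 20], [0, 0, 0, 0, 0, 0, 20]]

```text
time_s: 5.35
eef_pos: [0.6099, -0.3247, 0.0977]
eef_rot: [0.0, 1.0, 0.0, 0.0]
wrist_force: [0.7, 0.1, -0.5]
opening: 0.379
grasp_force: 59.7
```

Request:
jog_arm:
  series:
    - [[0, 0, 0.5, 0, 0, 0, 20], [0, 0, 0.5, 0, 0, 0, 20], [0, 0, 0.5, 0, 0, 0, 20], [0, 0, 0, 0, 0, 0, 20], [0, 0, 0, 0, 0, 0, 20], [0, 0, 0, 0, 0, 0, 20], [0, 0, 0, 0, 0, 0, 20], [0, 0, 0, 0, 0, 0, 20], [0, 0, 0, 0, 0, 0, 20], [0, 0, 0, 0, 0, 0, 20]]

```text
time_s: 6.35
eef_pos: [0.6097, -0.3245, 0.0958]
eef_rot: [0.0, 1.0, 0.0, 0.0]
wrist_force: [-1.3, 0.7, -1.2]
opening: 0.38
grasp_force: 59.7
```

Request:
jog_arm:
  series:
    - [[0, 0, 0.5, 0, 0, 0, 20], [0, 0, 0.5, 0, 0, 0, 20], [0, 0, 0, 0, 0, 0, 20], [0, 0, 0, 0, 0, 0, 45], [0, 0, 0, 0, 0, 0, 65], [0, 0, 0, 0, 0, 0, 85], [0, 0, 0, 0, 0, 0, 85], [0, 0, 0, 0, 0, 0, 85], [0, 0, -15, 0, 0, 0, 85], [0, 0, -30, 0, 0, 0, 85]]

```text
time_s: 7.35
eef_pos: [0.6081, -0.3233, 0.1379]
eef_rot: [-0.002, 1.0, 0.0, -0.002]
wrist_force: [0.2, -0.3, -0.7]
opening: 0.994
grasp_force: 0.0
```

Request:
jog_arm:
  series:
    - [[0, -10, -20, 0, 0, 0, 85], [0, -25, 0, 0, 0, 0, 85], [0, -35, 0, 0, 0, 0, 85], [0, -42, 0, 0, 0, 0, 85], [0, -42, 0, 0, 0, 0, 85], [0, -38, 0, 0, 0, 0, 85], [0, -26, 0, 0, 0, 0, 85], [0, -18, 0, 0, 0, 0, 85], [0, 0, 0, 0, 0, 0, 85], [0, 0, 0, 0, 0, 0, 85]]

```text
time_s: 8.35
eef_pos: [0.6098, -0.0888, 0.1604]
eef_rot: [0.0, 1.0, 0.001, 0.0]
wrist_force: [0.1, -0.5, -0.0]
opening: 0.993
grasp_force: 0.0
```

```bash
python3 - <<'E'
from h import *
c=shot("scene","s3");cv2.imwrite("pics/s3c.png",cv2.resize(c["frame"][80:260,120:420],None,fx=2.5,fy=2.5))
p=ctrl.get_obs()["eef_pos"];print(p,(project(c,[p])[0]-[120,80])*2.5)
E
```

```text
[ 0.60978767 -0.08946855  0.16023802] [373.16220649 247.07472646]
```

View pics/s3c.png

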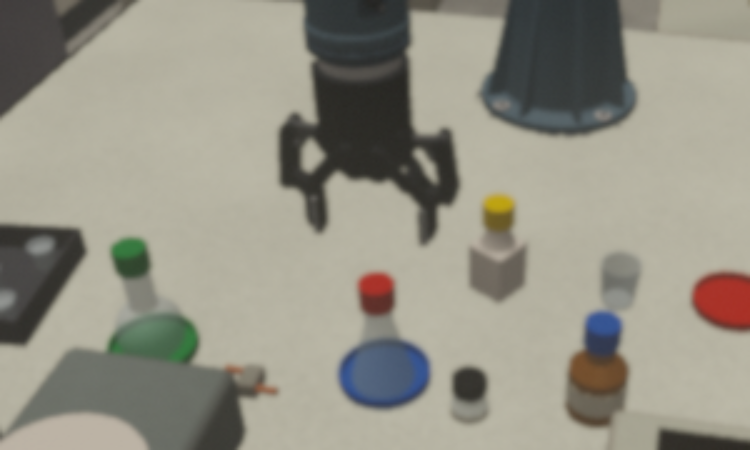

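The green flask stands upright in its dish. The gripper is centred over the red stopper at crop (376,290).

Request:
jog_arm:
  series:
    - [[0, 0, 15, 0, 0, 0, 85], [0, 0, 22, 0, 0, 0, 85], [0, 0, 20, 0, 0, 0, 85], [0, 0, 10, 0, 0, 0, 85], [0, 0, 4, 0, 0, 0, 85], [0, 0, 0, 0, 0, 0, 20], [0, 0, 0, 0, 0, 0, 20], [0, 0, 0, 0, 0, 0, 20], [0, 0, 0, 0, 0, 0, 20], [0, 0, 0, 0, 0, 0, 20]]

```text
time_s: 9.4
eef_pos: [0.6104, -0.089, 0.0901]
eef_rot: [0.001, 1.0, 0.0, 0.001]
wrist_force: [-0.2, -1.1, 4.7]
opening: 0.378
grasp_force: 59.7
```

Request:
jog_arm:
  series:
    - [[0, 0, -8, 0, 0, 0, 20], [0, 0, -18, 0, 0, 0, 20], [0, 0, -22, 0, 0, 0, 20], [-4, -8, -16, 0, 0, 0, 20], [-10, -18, -6, 0, 0, 0, 20], [-16, -29, 0, 0, 0, 0, 20], [-18, -33, 0, 0, 0, 0, 20], [-18, -33, 0, 0, 0, 0, 20], [-18, -33, 0, 0, 0, 0, 20], [-18, -33, 0, 0, 0, 0, 20]]

```text
time_s: 10.4
eef_pos: [0.5058, 0.1001, 0.159]
eef_rot: [-0.0, 1.0, 0.0, -0.0]
wrist_force: [0.2, 0.4, -1.1]
opening: 0.379
grasp_force: 59.6
```

Request:
jog_arm:
  series:
    - [[-18, -33, 0, 0, 0, 0, 20], [-18, -33, 0, 0, 0, 0, 20], [-17, -31, 0, 0, 0, 0, 20], [-13, -24, 0, 0, 0, 0, 20], [-9, -16, 0, 0, 0, 0, 20], [-4, -7, 0, 0, 0, 0, 20], [0, 0, 10, 0, 0, 0, 20], [0, 0, 16, 0, 0, 0, 20], [0, 0, 12, 0, 0, 0, 20], [0, 0, 0, 0, 0, 0, 20]]

```text
time_s: 11.4
eef_pos: [0.4269, 0.2411, 0.1184]
eef_rot: [0.001, 1.0, -0.0, -0.002]
wrist_force: [-0.2, -0.1, -1.6]
opening: 0.379
grasp_force: 59.6
```

```bash
python3 - <<'E'
from h import *
c=shot("scene","s4");cv2.imwrite("pics/s4c.png",cv2.resize(c["frame"][80:260,240:540],None,fx=2.5,fy=2.5))
print(ctrl.get_obs()["eef_pos"])
E
```

```text
[0.42762969 0.24144608 0.11953552]
```

View pics/s4c.png

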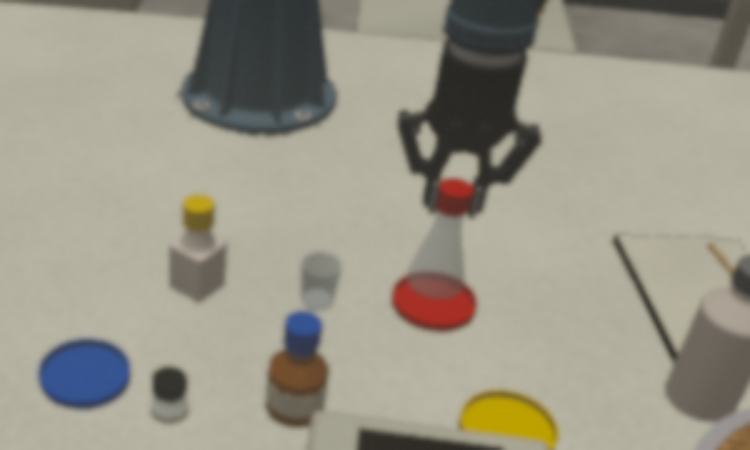

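The red flask is upright above the red dish, which is at crop (434,300). I'll lower and release it.

Request:
jog_arm:
  series:
    - [[0, 0, 8, 0, 0, 0, 20], [0, 0, 12, 0, 0, 0, 20], [0, 0, 6, 0, 0, 0, 20], [0, 0, 2, 0, 0, 0, 20], [0, 0, 1, 0, 0, 0, 20], [0, 0, 1, 0, 0, 0, 20], [0, 0, 0.5, 0, 0, 0, 20], [0, 0, 0.5, 0, 0, 0, 20], [0, 0, 0, 0, 0, 0, 20], [0, 0, 0, 0, 0, 0, 20]]

```text
time_s: 12.45
eef_pos: [0.4285, 0.2424, 0.0901]
eef_rot: [-0.0, 1.0, 0.0, 0.0]
wrist_force: [0.3, -0.7, 0.5]
opening: 0.379
grasp_force: 59.7
```

Request:
jog_arm:
  series:
    - [[0, 0, 0.5, 0, 0, 0, 20], [0, 0, 0, 0, 0, 0, 20], [0, 0, 0, 0, 0, 0, 45], [0, 0, 0, 0, 0, 0, 65], [0, 0, 0, 0, 0, 0, 85], [0, 0, 0, 0, 0, 0, 85], [0, 0, 0, 0, 0, 0, 85], [0, 0, -15, 0, 0, 0, 85], [0, 0, -30, 0, 0, 0, 85], [0, 0, -25, 0, 0, 0, 85]]

```text
time_s: 13.45
eef_pos: [0.4281, 0.2423, 0.1601]
eef_rot: [0.0, 1.0, 0.0, -0.0]
wrist_force: [0.1, 0.4, 0.3]
opening: 0.996
grasp_force: 0.0
```

Request:
jog_arm:
  series:
    - [[15, 11, 0, 0, 0, 0, 85], [30, 22, 0, 0, 0, 0, 85], [34, 25, 0, 0, 0, 0, 85], [34, 25, 0, 0, 0, 0, 85], [30, 22, 0, 0, 0, 0, 85], [20, 15, 0, 0, 0, 0, 85], [13, 9, 0, 0, 0, 0, 85], [0, 0, 0, 0, 0, 0, 85], [0, 0, 0, 0, 0, 0, 85], [0, 0, 0, 0, 0, 0, 85]]

```text
time_s: 14.45
eef_pos: [0.6032, 0.1146, 0.1591]
eef_rot: [-0.0, 1.0, 0.001, -0.0]
wrist_force: [0.2, -0.2, -0.1]
opening: 0.993
grasp_force: 0.0
```

```bash
python3 - <<'E'
from h import *
c=shot("scene","s5");cv2.imwrite("pics/s5c.png",cv2.resize(c["frame"][80:260,240:540],None,fx=2.5,fy=2.5))
print(ctrl.get_obs()["eef_pos"])
E
```

```text
[0.60329597 0.11459739 0.15923715]
```

View pics/s5c.png

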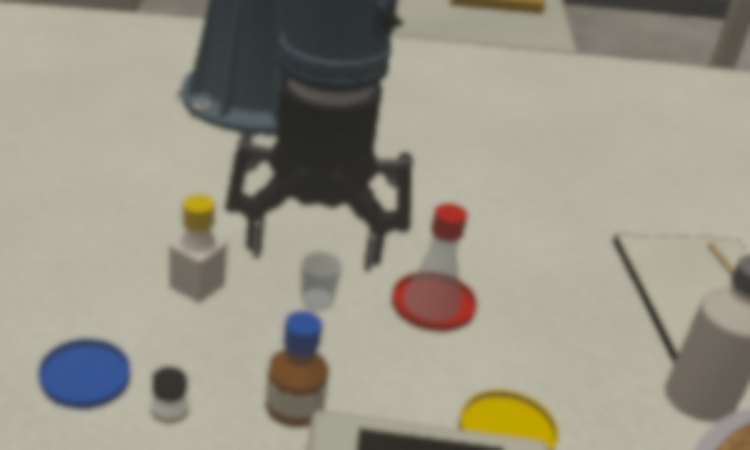

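The red flask stands in the red dish. The gripper is over the blue cap at crop (302,330).

Request:
jog_arm:
  series:
    - [[3, 1, 15, 0, 0, 0, 85], [0, 0, 25, 0, 0, 0, 85], [0, 0, 25, 0, 0, 0, 85], [0, 0, 15, 0, 0, 0, 85], [0, 0, 5, 0, 0, 0, 85], [0, 0, 0, 0, 0, 0, 20], [0, 0, 0, 0, 0, 0, 20], [0, 0, 0, 0, 0, 0, 20], [0, 0, 0, 0, 0, 0, 20], [0, 0, 0, 0, 0, 0, 20]]

```text
time_s: 15.5
eef_pos: [0.6084, 0.1127, 0.0758]
eef_rot: [-0.0, 1.0, 0.0, 0.001]
wrist_force: [-0.3, 1.3, 6.0]
opening: 0.378
grasp_force: 59.6
```

Request:
jog_arm:
  series:
    - [[0, 0, -8, 0, 0, 0, 20], [0, 0, -20, 0, 0, 0, 20], [0, 0, -25, 0, 0, 0, 20], [0, 10, -15, 0, 0, 0, 20], [0, 22, -4, 0, 0, 0, 20], [0, 34, 0, 0, 0, 0, 20], [0, 38, 0, 0, 0, 0, 20], [0, 38, 0, 0, 0, 0, 20], [-1, 30, 0, 0, 0, 0, 20], [0, 20, 0, 0, 0, 0, 20]]

```text
time_s: 16.5
eef_pos: [0.6058, -0.0827, 0.1463]
eef_rot: [0.0, 1.0, -0.001, -0.0]
wrist_force: [0.4, -0.5, -1.9]
opening: 0.377
grasp_force: 59.7
```

Request:
jog_arm:
  series:
    - [[0, 10, 0, 0, 0, 0, 20], [0, 0, 10, 0, 0, 0, 20], [0, 0, 18, 0, 0, 0, 20], [0, 0, 18, 0, 0, 0, 20], [0, 0, 12, 0, 0, 0, 20], [0, 0, 5, 0, 0, 0, 20], [0, 0, 2, 0, 0, 0, 20], [0, 0, 1, 0, 0, 0, 20], [0, 0, 1, 0, 0, 0, 20], [0, 0, 0, 0, 0, 0, 20]]

```text
time_s: 17.5
eef_pos: [0.6069, -0.0896, 0.0799]
eef_rot: [0.0, 1.0, 0.0, 0.001]
wrist_force: [-0.2, -0.2, -1.4]
opening: 0.379
grasp_force: 59.8
```

```bash
python3 - <<'E'
from h import *
c=shot("scene","s6");cv2.imwrite("pics/s6c.png",cv2.resize(c["frame"][100:260,180:430],None,fx=3,fy=3))
o=ctrl.get_obs();print(o["eef_pos"],o["wrist_force"])
E
```

```text
[ 0.60689145 -0.08962216  0.07988131] [-0.21297325  0.81516288 -0.9993967 ]
```

View pics/s6c.png

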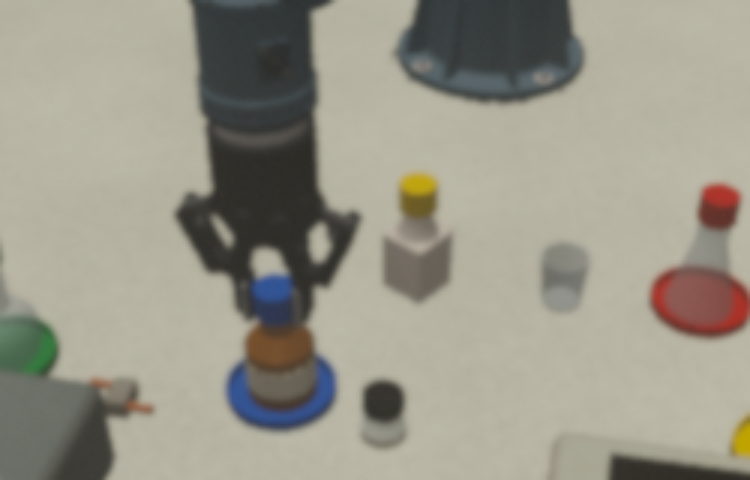

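The blue bottle is centred in the blue dish, which is at crop (281,385). Setting it down.

Request:
jog_arm:
  series:
    - [[0, 0, 1, 0, 0, 0, 20], [0, 0, 0.5, 0, 0, 0, 20], [0, 0, 0.5, 0, 0, 0, 20], [0, 0, 0, 0, 0, 0, 20], [0, 0, 0, 0, 0, 0, 45], [0, 0, 0, 0, 0, 0, 65], [0, 0, 0, 0, 0, 0, 85], [0, 0, 0, 0, 0, 0, 85], [0, 0, 0, 0, 0, 0, 85], [0, 0, -15, 0, 0, 0, 85]]

```text
time_s: 18.55
eef_pos: [0.6047, -0.0889, 0.0904]
eef_rot: [-0.001, 1.0, 0.0, -0.002]
wrist_force: [-0.1, 0.3, 0.2]
opening: 0.997
grasp_force: 0.0
```

Request:
jog_arm:
  series:
    - [[0, 0, -30, 0, 0, 0, 85], [0, 0, -30, 0, 0, 0, 85], [-10, -5, -8, 0, 0, 0, 85], [-24, -12, 0, 0, 0, 0, 85], [-34, -17, 0, 0, 0, 0, 85], [-36, -18, 0, 0, 0, 0, 85], [-30, -15, 0, 0, 0, 0, 85], [-18, -10, 0, 0, 0, 0, 85], [-9, -5, 0, 0, 0, 0, 85], [0, 0, 0, 0, 0, 0, 85]]

```text
time_s: 19.55
eef_pos: [0.4453, -0.0073, 0.1612]
eef_rot: [0.0, 1.0, 0.001, 0.001]
wrist_force: [0.2, 0.7, -0.4]
opening: 0.995
grasp_force: 0.0
```

```bash
python3 - <<'E'
from h import *
c=shot("scene","s7");cv2.imwrite("pics/s7c.png",cv2.resize(c["frame"][80:260,180:480],None,fx=2.5,fy=2.5))
print(ctrl.get_obs()["eef_pos"])
E
```

```text
[ 0.44625341 -0.00788221  0.1612757 ]
```

View pics/s7c.png

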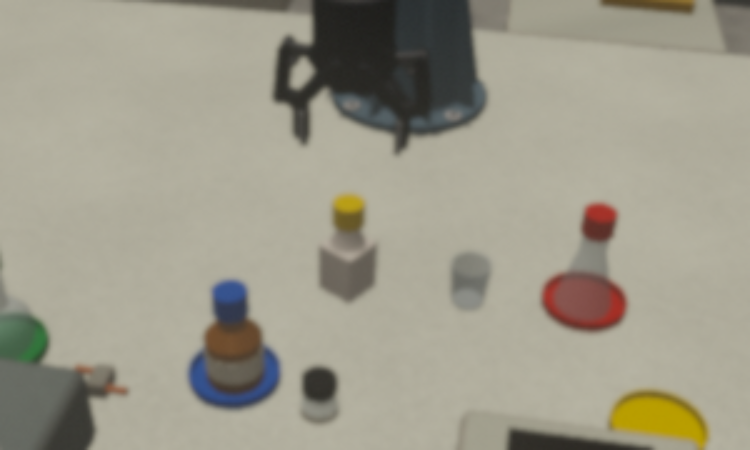

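The blue bottle stands in its dish. The gripper is over the yellow cap at crop (348,210).

Request:
jog_arm:
  series:
    - [[0, 0, 15, 0, 0, 0, 85], [0, 0, 25, 0, 0, 0, 85], [0, 0, 25, 0, 0, 0, 85], [0, 0, 13, 0, 0, 0, 85], [0, 0, 5, 0, 0, 0, 85], [0, 0, 0, 0, 0, 0, 20], [0, 0, 0, 0, 0, 0, 20], [0, 0, 0, 0, 0, 0, 20], [0, 0, 0, 0, 0, 0, 20], [0, 0, 0, 0, 0, 0, 20]]

```text
time_s: 20.6
eef_pos: [0.4464, -0.008, 0.0784]
eef_rot: [0.0, 1.0, 0.0, 0.001]
wrist_force: [-0.1, 0.1, 6.0]
opening: 0.376
grasp_force: 59.7
```

Request:
jog_arm:
  series:
    - [[0, 0, -8, 0, 0, 0, 20], [0, 0, -20, 0, 0, 0, 20], [0, 0, -25, 0, 0, 0, 20], [4, -8, -15, 0, 0, 0, 20], [9, -18, -4, 0, 0, 0, 20], [14, -29, 0, 0, 0, 0, 20], [16, -33, 0, 0, 0, 0, 20], [16, -33, 0, 0, 0, 0, 20], [16, -33, 0, 0, 0, 0, 20], [16, -33, 0, 0, 0, 0, 20]]

```text
time_s: 21.6
eef_pos: [0.5364, 0.1809, 0.1495]
eef_rot: [0.0, 1.0, 0.0, -0.0]
wrist_force: [0.6, -1.0, -0.6]
opening: 0.383
grasp_force: 59.8
```

Request:
jog_arm:
  series:
    - [[16, -33, 0, 0, 0, 0, 20], [16, -33, 0, 0, 0, 0, 20], [14, -28, 0, 0, 0, 0, 20], [9, -18, 0, 0, 0, 0, 20], [6, -12, 0, 0, 0, 0, 20], [3, -6, 0, 0, 0, 0, 20], [0, 0, 12, 0, 0, 0, 20], [0, 0, 18, 0, 0, 0, 20], [0, 0, 10, 0, 0, 0, 20], [0, 0, 0, 0, 0, 0, 20]]

```text
time_s: 22.6
eef_pos: [0.5982, 0.3082, 0.1064]
eef_rot: [0.001, 1.0, 0.0, -0.003]
wrist_force: [-0.7, -0.5, -2.4]
opening: 0.376
grasp_force: 59.8
```

```bash
python3 - <<'E'
from h import *
c=shot("scene","s8");cv2.imwrite("pics/s8c.png",cv2.resize(c["frame"][100:280,300:550],None,fx=3,fy=3))
o=ctrl.get_obs();print(o["eef_pos"],o["wrist_force"])
E
```

```text
[0.59917553 0.30859263 0.10793665] [ 0.98263705  0.76353374 -1.59088548]
```

View pics/s8c.png

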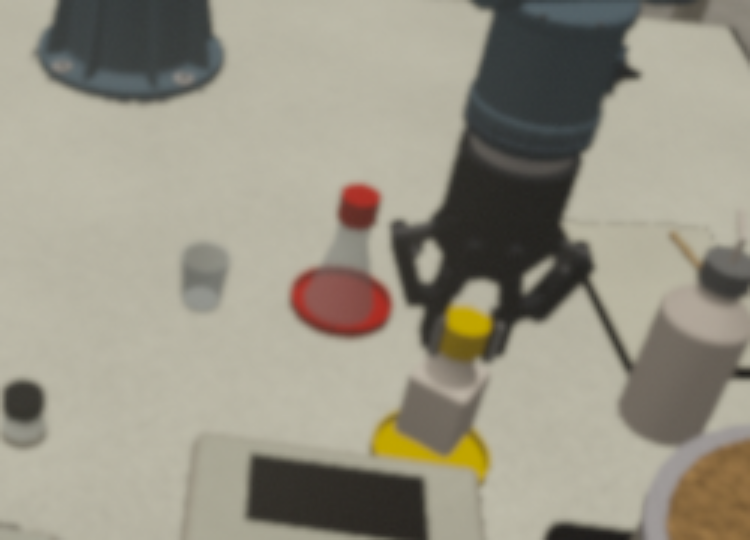

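The yellow bottle is upright above the yellow dish. Lowering it.

Request:
jog_arm:
  series:
    - [[1, -1, 8, 0, 0, 0, 20], [0, 0, 10, 0, 0, 0, 20], [0, 0, 4, 0, 0, 0, 20], [0, 0, 2, 0, 0, 0, 20], [0, 0, 1, 0, 0, 0, 20], [0, 0, 1, 0, 0, 0, 20], [0, 0, 0, 0, 0, 0, 20], [0, 0, 0, 0, 0, 0, 20], [0, 0, 0, 0, 0, 0, 20], [0, 0, 0, 0, 0, 0, 20]]

```text
time_s: 23.65
eef_pos: [0.6013, 0.3105, 0.0835]
eef_rot: [-0.0, 1.0, 0.0, 0.0]
wrist_force: [-0.1, -0.6, -1.5]
opening: 0.377
grasp_force: 59.9
```

Request:
jog_arm:
  series:
    - [[0, 0, 1, 0, 0, 0, 20], [0, 0, 0.5, 0, 0, 0, 20], [0, 0, 0.5, 0, 0, 0, 20], [0, 0, 0, 0, 0, 0, 20], [0, 0, 0, 0, 0, 0, 45], [0, 0, 0, 0, 0, 0, 65], [0, 0, 0, 0, 0, 0, 85], [0, 0, 0, 0, 0, 0, 85], [0, 0, 0, 0, 0, 0, 85], [0, 0, -15, 0, 0, 0, 85]]

```text
time_s: 24.65
eef_pos: [0.5994, 0.3099, 0.0942]
eef_rot: [0.001, 1.0, 0.0, -0.002]
wrist_force: [-0.7, 0.1, -0.9]
opening: 0.993
grasp_force: 0.0
```

Request:
jog_arm:
  series:
    - [[0, 0, -30, 0, 0, 0, 85], [0, 0, -30, 0, 0, 0, 85], [-10, 0, -20, 0, 0, 0, 85], [-25, 0, -15, 0, 0, 0, 85], [-30, 0, 0, 0, 0, 0, 85], [-30, 0, 0, 0, 0, 0, 85], [-30, 0, 0, 0, 0, 0, 85], [-25, 0, 0, 0, 0, 0, 85], [-15, 0, 0, 0, 0, 0, 85], [0, 0, 0, 0, 0, 0, 85]]

```text
time_s: 25.65
eef_pos: [0.4348, 0.3107, 0.1925]
eef_rot: [-0.0, 1.0, 0.001, 0.0]
wrist_force: [0.8, 0.8, -0.4]
opening: 0.996
grasp_force: 0.0
```

```bash
python3 - <<'E'
from meas import *
run(); 
a=shot("top","t9")["frame"][130:280,150:500];b=shot("scene","s9")["frame"][80:280,100:500]
cv2.imwrite("pics/f.png",np.vstack([cv2.resize(a,(640,274)),cv2.resize(b,(640,320))]))
E
```

```text
top red 638 [224. 244.] z [0.    0.008 0.123] ray@h [0.426  0.2466] circ [0.4264 0.2432] mid-top [0.4262 0.2432] [0.086 0.087]
top blue 509 [354. 181.] z [-0.     0.007  0.111] ray@h [ 0.6029 -0.0902] circ [ 0.6026 -0.0893] mid-top [ 0.6033 -0.0889] [0.088 0.085]
top yellow 408 [207. 181.] z [-0.     0.004  0.012] ray@h [0.5909 0.3012] circ [0.5987 0.3094] mid-top [0.5996 0.3097] [0.087 0.087]
top yellow 165 [195. 170.] z [0.095 0.112 0.116] ray@h [0.5983 0.3079] circ [0.5983 0.308 ] mid-top [0.5992 0.3098] [0.031 0.031]
top green 215 [437. 184.] z [-0.     0.005  0.015] ray@h [ 0.5996 -0.31  ] circ [ 0.6078 -0.3247] mid-top [ 0.6095 -0.3252] [0.085 0.084]
top green 131 [455. 172.] z [0.12  0.127 0.131] ray@h [ 0.6081 -0.3245] circ [ 0.6083 -0.3247] mid-top [ 0.6081 -0.325 ] [0.029 0.03 ]
scene red 135 [419. 168.] z [0.104 0.12  0.123] ray@h [0.4395 0.2392] circ [0.4401 0.2397] mid-top [0.4319 0.2396] [0.032 0.027]
scene red 265 [414. 202.] z [0.002 0.008 0.023] ray@h [0.4442 0.2439] circ [0.4364 0.2415] mid-top [0.4335 0.2421] [0.081 0.085]
scene blue 84 [271. 197.] z [0.108 0.11  0
[... 515 characters left out ...]
0.015] ray@h [0.5938 0.2759] circ [0.5923 0.2773] mid-top [0.5892 0.2771] [0.051 0.023]
scene yellow 89 [458. 252.] z [0.002 0.005 0.013] ray@h [0.6051 0.3432] circ [0.6053 0.3444] mid-top [0.6029 0.341 ] [0.05  0.022]
scene yellow 8853 [586. 297.] z [0.163 0.164 0.166] ray@h [0.7729 0.5291] circ [0.789  0.5208] mid-top  
scene yellow 1655 [422. 323.] z [0.071 0.073 0.074] ray@h [0.877  0.2378] circ [0.8765 0.2258] mid-top  
scene green 56 [171. 180.] z [0.127 0.128 0.13 ] ray@h [ 0.6093 -0.328 ] circ [ 0.6093 -0.328 ] mid-top [ 0.6147 -0.3242] [0.021 0.027]
scene green 54 [194. 218.] z [0.002 0.005 0.014] ray@h [ 0.6102 -0.2926] circ [ 0.6083 -0.2973] mid-top [ 0.6079 -0.2946] [0.047 0.02 ]
```

View pics/f.png

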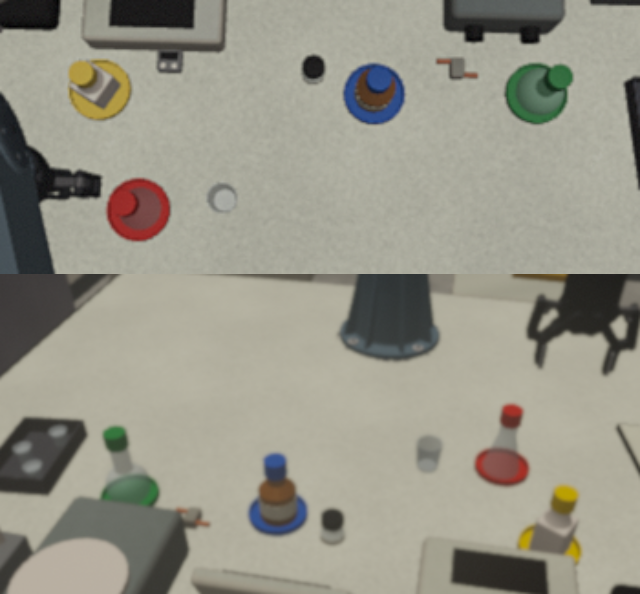

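The final views show all four vessels upright and centred in their dishes, within about 3 mm. The cap heights match the dish floor, the beaker and jar are where they stood, and the gripper is clear.

```bash
python3 -c "
from bench import ctrl
print(ctrl.hand_in())"
```

```text
the job is handed in; nothing more can be done
None
```

All four vessels were standing upright in the dishes of their own colour when I handed the job in at about 26 s. The beaker and jar were untouched, and the hand-in returned no verdict.

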